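# Nest the mixing vessels

## Robot

A 6-joint arm with a two-finger parallel gripper is mounted at the origin on the work surface; the furniture and walls round the work are solid. World frame = base frame: x ahead of the robot, y to its left, z up, the work surface at z = 0. Lengths are in m, angles in rad, forces in N, time in s.
With the tool pointing down it reaches from about 0.35 to 0.975 m from the base axis. Payload 4.9 kg.
Tool frame: the origin (TCP) lies on the front face of the gripper's body, between the roots of the fingers; the fingertips stand ctrl.tip_extent ahead of it and the grasp point (between the pads) lies 54 mm ahead of it (ctrl.tip_extent is the distance from the TCP to the fingertips, in m); z points along the fingers, y is the line along which they close (so a half turn about z gives the same grasp; the last joint's range is limited). The gripper opens to 85 mm and grips with 20 to 120 N. Pads are 22 mm wide; open, the fingers measure 114 mm over their backs; the gripper's body (76 mm by 85 mm) begins 54 mm behind the grasp point. The pads swing forward as they close: fully open they stand 13 mm farther back than shut.
Start: joints at [1.079, 0.053, 1.613, -0, 1.476, -0.119], TCP at [0.228, 0.582, 0.304] pointing down, gripper open.
Joint ranges: [-3.01, 3.01], [-1.01, 2.22], [0.06, 2.58], [-1.02, 4.17], [0.09, 2.62], [-3.14, 3.14]. Speed limits (rad/s): [2.57, 2.57, 3.14, 3.14, 3.14, 3.14].

## Interface

Orientations are given as a rotation vector (axis times angle).
In Python, from station import ctrl gives the robot as it stands.
- The arm moves only by the tool apply_moves, never from a script. Its argument "rows" is one flat list of numbers, 6 for each row, row after row: the shift along the tool's x, y, z normalised to -1 to 1, where 1 is 0.6 m, then the turn, a rotation vector about the tool's x, y, z normalised to -1 to 1, where 1 is 90 degrees. A call has 1 to 20 rows; each row is the pose to reach, as a shift and turn from the pose commanded when the call began, along the tool's axes at that moment; what a row does not reach only later rows make up. A row lasts 1/10 s, in which the tool goes at most 50 mm and 8.59 degrees, less where a joint would pass 70% of its speed; a pose out of reach is approached as far as the arm can. A call with a number of a shift or a turn outside -1 to 1 is refused whole. A call with a gripper value outside its range is refused whole. "grip" is the opening, from 0 (shut) to 1 (fully open), set as the call begins (left out, the last holds). The fingers move at their own pace and stop on an object; "grip_force" is the grip in N (left out, the last holds). Time passes only in rows, so rows that repeat a pose let the fingers close. It gives the time, the measured TCP pose, the force, the opening and the grip force at its end, in the units of the state.
- ctrl.get_obs(): the state, without advancing time (a new reading comes with each control period).
- ctrl.get_image(name): name is "scene" or "top" or "wrist"; returns (picture, depth): 480x640x3 uint8, blue, green, red; 480x640 float32, m along the optical axis (not along the pixel's ray), 0 where there is no reading.
- ctrl.camera_model(name): a dict with "mtx" (3x3 intrinsics, pixels), "R" (3x3) and "t" (3): a world point X has camera coordinates R X + t; the wrist camera has in their place "tool_from_camera" (4x4, takes a point from camera to tool coordinates, whose origin is the TCP and whose axes are the flange's). Camera axes: x right, y down, z forward; pixel columns grow to the right and rows downward; lengths in m; the calibration is good to about 2 mm. A picture is of the moment at which its call begins: read the wrist's pose just before it. camera_model takes no time and is no camera call.
- ctrl.finish_job(): hands the job in; it is judged then, once.
The state is a dict: "t": time; "q": joint angles; "dq": joint speeds; "effort": joint torques, N m; "tool_pos": TCP position; "tool_rot": TCP orientation; "contact_force": force on the tool from outside, world axes, zero at the start; "wrist_torque": the same for the moment, N m; "opening": finger opening in m; "grip_force": force on a finger pad.
Only numpy, scipy, OpenCV 4.12 (cv2) and the standard library are available. Lean on these libraries where they do the work, as an engineer would, in place of code of your own. Each camera call takes 0.05 s, during which the arm holds its last target. There are 200 camera calls.

## Task

Nest the three empty vessels for storage where the blue enamel bowl stands, largest first: put the black lacquer bowl into the blue bowl and let go of it, then put the small beige tea cup into the black bowl. Lower each one in rather than dropping it; in the end all three are nested upright and about concentric, with the blue bowl about where it stood.

Things in the scene. Friction and masses are not known exactly. Their poses are not given: they have to be found in the camera images.
- blue_bowl: Empty blue enamel mixing bowl, steel rim: 150 mm across, 58 mm high, wall 3 mm, 0.35 kg. Origin: centre of its underside, z up. The flat inner floor is 4 mm above the origin and 80 mm across; the inside is 120 mm across at half height, 144 mm at the rim. It stays in place. (The steel bowl full of paste and the tin of charcoal are not part of the set.)
- lacquer_bowl_centre (a point): Centre, half-way up, of the round black lacquer bowl: 96 mm across the rim, 53 mm high, foot 47 mm, 0.1 kg, z up. Pinch the rim at any side from above, one finger inside: wall 2 mm thick at the lip, 10 mm at 15 mm below it (inside slopes, outside upright). Inner floor 9 mm above the underside. Seated, this point is 30.5 mm above the blue bowl's origin.
- tea_cup_centre (a point): Centre, half-way up, of the round beige tea cup (no handle): 72 mm across the rim, 56 mm high, tapering to a 42 mm foot, 0.12 kg, z up. Pinch the rim at any side from above, one finger inside: wall upright there, 2 to 5 mm thick, inside 64 mm across. Seated in the black bowl, this point is 11 to 13 mm above lacquer_bowl_centre; it wedges in and may lean a few degrees.

How it is judged:
By the outcome, as a careful person would: the job done as asked, in the order asked, and still so for the second after the job is handed in, with the robot touching nothing.
It also fails if it takes over 61 s, if anything falls off the work surface, if the arm or the gripper's body presses on something with over 40 N, if the wrist force passes 120 N, or if a joint passes its speed limit or range.

## Working session

There is one attempt and no reset: what is moved stays moved. The work goes in short steps, Python scripts to look and compute and a tool call to move; the robot and the scene stay as the last step left them, time stands still between calls to the robot, and variables do not carry over. Pictures are saved under pics/ and viewed, at most 10 in all, crops included, and the job is handed in when it is done.

Besides the shell and the picture viewer there is one more tool, called after ">>>" as name(argument=value, ...) on one line, values as JSON. apply_moves: Moves the arm, as the interface text tells. Its arguments: {"type":"object","properties":{"rows":{"type":"array","items":{"type":"number"}},"grip":{"type":"number"},"grip_force":{"type":"number"}},"required":["rows"]}

```bash
mkdir -p pics; ls; python3 - <<'E'
from station import ctrl
import cv2,numpy as np
o=ctrl.get_obs();print({k:np.round(v,3) for k,v in o.items()},ctrl.tip_extent)
ims=[]
for n in("scene","top"):
    p,d=ctrl.get_image(n);np.savez(f"{n}0.npz",p=p,d=d);cv2.imwrite(f"pics/{n}0.png",p)
    m=ctrl.camera_model(n);print(n,np.round(m["mtx"],1),np.round(-m["R"].T@m["t"],3),np.round(m["R"],2))
print(ctrl.camera_model("wrist"))
E
```

```text
pics
{'t': np.float64(0.0), 'q': array([ 1.079,  0.053,  1.614,  0.   ,  1.476, -0.119]), 'dq': array([ 0.   ,  0.001, -0.001,  0.   ,  0.001, -0.001]), 'effort': array([-1.0000e-03, -3.9369e+01, -3.7017e+01, -0.0000e+00,  7.0000e-03,
       -0.0000e+00]), 'tool_pos': array([0.227, 0.582, 0.303]), 'tool_rot': array([-5.820e-01, -3.087e+00,  3.000e-03]), 'contact_force': array([-0.314,  0.321, -1.071]), 'wrist_torque': array([0.005, 0.042, 0.035]), 'grip_force': np.float64(0.0), 'opening': np.float64(0.086)} 0.0726
scene [[563.2   0.  319.3]
 [  0.  563.2 240.6]
 [  0.    0.    1. ]] [-0.201 -0.594  0.634] [[ 0.73 -0.68  0.02]
 [-0.37 -0.42 -0.83]
 [ 0.57  0.6  -0.56]]
top [[494.8   0.  315.8]
 [  0.  494.8 243.5]
 [  0.    0.    1. ]] [ 0.244 -0.009  1.114] [[-0.   -1.   -0.01]
 [-0.99  0.   -0.14]
 [ 0.14  0.01 -0.99]]
{'mtx': array([[426.63581354,   0.        , 321.58650865],
       [  0.        , 426.63581354, 235.03304044],
       [  0.        ,   0.        ,   1.        ]]), 'tool_from_camera': array([[ 1.19413404e-04, -9.51717923e-01, -3.06973909e-01,
         7.79034869e-02],
       [ 9.99999944e-01,  1.72346210e-05,  3.35568907e-04,
         5.41305988e-04],
       [-3.14076364e-04, -3.06973932e-01,  9.51717871e-01,
        -6.88877871e-02],
       [ 0.00000000e+00,  0.00000000e+00,  0.00000000e+00,
         1.00000000e+00]])}
```

View pics/scene0.png

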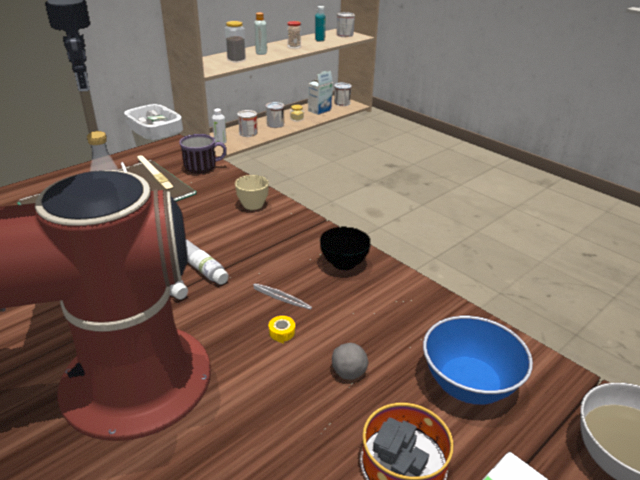

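View pics/top0.png

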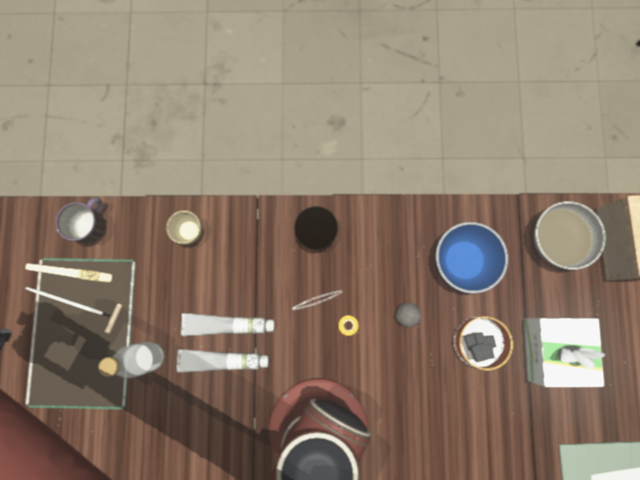

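The scene view has the blue bowl at about (476,358), the black bowl at (345,248) and the beige cup at (251,193). In the top view they are at (471,258), (316,229) and (184,228). Next I measure each rim on its own plane.

```bash
cat > h.py <<'E'
from station import ctrl
import cv2,numpy as np
from scipy.optimize import least_squares
def rays(n,uv):
    m=ctrl.camera_model(n);uv=np.asarray(uv,float).reshape(-1,2)
    d=np.c_[uv,np.ones(len(uv))]@np.linalg.inv(m["mtx"]).T@m["R"]
    return -m["R"].T@m["t"],d
def plane(n,uv,z):
    c,d=rays(n,uv);return c+d*((z-c[2])/d[:,2])[:,None]
def circ(P,r=None):
    f=lambda a:np.hypot(P[:,0]-a[0],P[:,1]-a[1])-(a[2] if r is None else r)
    s=least_squares(f,[*P[:,:2].mean(0),.05],loss="soft_l1",f_scale=.001)
    return np.round(s.x,4),round(float(np.sqrt(np.mean(s.fun**2))),4)
def cloud(n,d):
    v,u=np.nonzero(d>0);c,r=rays(n,np.c_[u,v]);return c+r*d[v,u][:,None],u,v
E
python3 - <<'E'
from h import *
g={"blue":(.058,.15),"black":(.053,.096),"cup":(.056,.072)}
seed={"top":{"blue":(471,258),"black":(316,229),"cup":(184,228)},"scene":{"blue":(476,358),"black":(345,248),"cup":(251,193)}}
for n in("top","scene"):
    f=np.load(n+"0.npz");p,d=f["p"],f["d"];hsv=cv2.cvtColor(p,cv2.COLOR_BGR2HSV)
    X=np.full((480,640,3),np.nan);C,u,v=cloud(n,d);X[v,u]=C
    for k,(h,D) in g.items():
        c0=plane("top",seed["top"][k],.04)[0]
        near=np.hypot(X[...,0]-c0[0],X[...,1]-c0[1])<D/2+.03
        m=(near&(X[...,2]>h-.012)&(X[...,2]<h+.01))
        P=X[m]
        # depth: outermost rim contour
        Q=X[near&(X[...,2]>.006)]
        cs,_=cv2.findContours((near&(X[...,2]>.012)).astype(np.uint8),cv2.RETR_EXTERNAL,cv2.CHAIN_APPROX_NONE)
        ct=max(cs,key=cv2.contourArea)[:,0]
        R=plane(n,ct,h)
        print(n,k,"rim-depth",circ(P),"contour",circ(R),"rim z",np.round(np.percentile(Q[:,2],[1,50,98]),4),"hsv",hsv[seed[n][k][1],seed[n][k][0]],len(P))
    T=X[...,2];print("table z",np.nanmedian(T[np.abs(T)<.02]))
E
```

```text
top blue rim-depth (array([ 0.3614, -0.3259,  0.0721]), 0.0022) contour (array([ 0.3617, -0.327 ,  0.0748]), 0.0006) rim z [0.0061 0.0297 0.0609] hsv [108 148 216] 815
top black rim-depth (array([0.4283, 0.006 , 0.0464]), 0.0009) contour (array([0.4287, 0.0058, 0.0471]), 0.0006) rim z [0.0069 0.0194 0.0538] hsv [15 59 43] 222
top cup rim-depth (array([0.431 , 0.2944, 0.0346]), 0.0008) contour (array([0.43  , 0.2927, 0.0364]), 0.0012) rim z [0.0063 0.0235 0.0575] hsv [ 29  21 246] 201
table z 0.00041298410856938084
scene blue rim-depth (array([ 0.3636, -0.3289,  0.072 ]), 0.0021) contour (array([ 0.3605, -0.3304,  0.0801]), 0.0051) rim z [0.0062 0.0367 0.0612] hsv [108 190 213] 2039
scene black rim-depth (array([0.4313, 0.0043, 0.0465]), 0.0015) contour (array([ 0.4202, -0.006 ,  0.0595]), 0.0075) rim z [0.0097 0.0359 0.054 ] hsv [170 255   6] 620
scene cup rim-depth (array([0.4334, 0.2931, 0.0346]), 0.0017) contour (array([0.418 , 0.2717, 0.057 ]), 0.0129) rim z [0.0083 0.0406 0.0573] hsv [ 21  73 130] 364
table z 0.0008189643762533394
```

```bash
cat >> h.py <<'E'
from scipy.spatial.transform import Rotation as Ro
def go(p,q=None):
    o=ctrl.get_obs();R0=Ro.from_rotvec(o["tool_rot"]);Rt=Ro.from_matrix(np.diag([-1.,1,-1])) if q is None else q
    s=R0.inv().apply(np.asarray(p)-o["tool_pos"])/.6
    print("shift",np.round(s,4),"turn",np.round((R0.inv()*Rt).as_rotvec()/(np.pi/2),4))
E
python3 - <<'E'
from h import *
o=ctrl.get_obs()
go([.4295,o["tool_pos"][1],.30]);go([.4295,.05,.25])
E
```

```text
shift [-0.3137  0.1227  0.0043] turn [-0.0012 -0.0004 -0.2373]
shift [-0.6364 -0.7024  0.0892] turn [-0.0012 -0.0004 -0.2373]
```

>>> apply_moves(rows=[-0.3137,0.1227,0.004,-0.0012,-0.0004,-0.2373,-0.3137,0.1227,0.004,-0.0012,-0.0004,-0.2373,-0.3137,0.1227,0.004,-0.0012,-0.0004,-0.2373,-0.3137,0.1227,0.004,-0.0012,-0.0004,-0.2373,-0.6364,-0.7024,0.0892,-0.0012,-0.0004,-0.2373,-0.6364,-0.7024,0.0892,-0.0012,-0.0004,-0.2373,-0.6364,-0.7024,0.0892,-0.0012,-0.0004,-0.2373,-0.6364,-0.7024,0.0892,-0.0012,-0.0004,-0.2373,-0.6364,-0.7024,0.0892,-0.0012,-0.0004,-0.2373,-0.6364,-0.7024,0.0892,-0.0012,-0.0004,-0.2373,-0.6364,-0.7024,0.0892,-0.0012,-0.0004,-0.2373,-0.6364,-0.7024,0.0892,-0.0012,-0.0004,-0.2373,-0.6364,-0.7024,0.0892,-0.0012,-0.0004,-0.2373,-0.6364,-0.7024,0.0892,-0.0012,-0.0004,-0.2373,-0.6364,-0.7024,0.0892,-0.0012,-0.0004,-0.2373,-0.6364,-0.7024,0.0892,-0.0012,-0.0004,-0.2373,-0.6364,-0.7024,0.0892,-0.0012,-0.0004,-0.2373,-0.6364,-0.7024,0.0892,-0.0012,-0.0004,-0.2373,-0.6364,-0.7024,0.0892,-0.0012,-0.0004,-0.2373], grip=0.35, grip_force=40)

```text
t: 2.0
tool_pos: [0.4298, 0.0515, 0.2504]
tool_rot: [-0.003, 3.141, 0.003]
contact_force: [-0.0, 1.0, 0.1]
opening: 0.0301
grip_force: 0.0
```

```bash
python3 - <<'E'
from h import *
print(ctrl.tip_extent)
o=ctrl.get_obs();p,d=ctrl.get_image("wrist");cv2.imwrite("pics/w1.png",p)
m=ctrl.camera_model("wrist");T=m["tool_from_camera"]
v,u=np.nonzero(d>0);K=m["mtx"]
pc=np.c_[(u-K[0,2])/K[0,0],(v-K[1,2])/K[1,1],np.ones(len(u))]*d[v,u][:,None]
pt=pc@T[:3,:3].T+T[:3,3]
W=Ro.from_rotvec(o["tool_rot"]).apply(pt)+o["tool_pos"]
near=np.hypot(W[:,0]-.4295,W[:,1]-.0055)<.075
s=near&(W[:,2]>.045)&(W[:,2]<.062);print("rim",circ(W[s]),s.sum())
f=(pt[:,2]<.1)&(pt[:,2]>.0)&(abs(pt[:,0])<.03)
for sg in(-1,1):
    q=pt[f&(pt[:,1]*sg>0)];print("finger",sg,len(q),q.min(0).round(3),q.max(0).round(3), "maxz pct",np.percentile(q[:,2],[99]).round(4))
E
```

```text
0.0726
rim (array([0.4332, 0.0044, 0.0465]), 0.0007) 2343
finger -1 18352 [-0.014 -0.058  0.   ] [ 0.017 -0.002  0.074] maxz pct [0.0663]
finger 1 18365 [-0.014  0.003  0.   ] [0.017 0.058 0.074] maxz pct [0.0662]
```

View pics/w1.png

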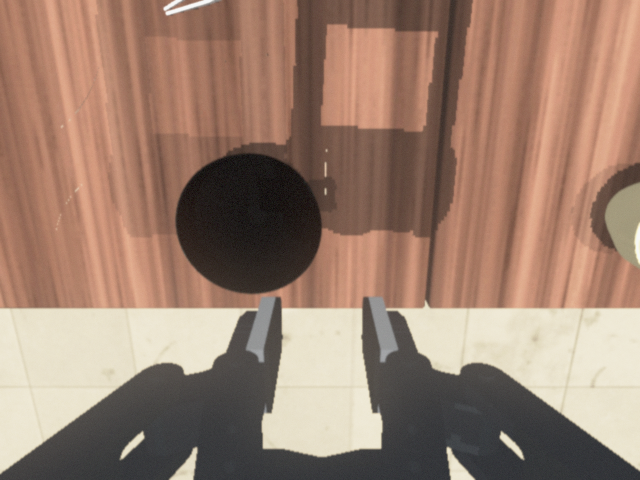

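The wrist view shows the black bowl's rim as a disc centred at (249,223), with the fingertips at about (262,300) and (378,300). All three cameras agree on its position to 2-4 mm.

```bash
python3 - <<'E'
from h import *
print(ctrl.get_obs()["tool_pos"])
go([.432,.049,.25]);go([.432,.049,.118])
E
```

```text
[0.42976535 0.05151017 0.25040287]
shift [-0.0037 -0.0042  0.0007] turn [0.0012 0.0005 0.0013]
shift [-0.0035 -0.0046  0.2207] turn [0.0012 0.0005 0.0013]
```

>>> apply_moves(rows=[-0.0037,-0.0042,0.05,0,0,0,-0.0037,-0.0042,0.1,0,0,0,-0.0037,-0.0042,0.14,0,0,0,-0.0037,-0.0042,0.17,0,0,0,-0.0037,-0.0042,0.19,0,0,0,-0.0037,-0.0042,0.205,0,0,0,-0.0037,-0.0042,0.2207,0,0,0,-0.0037,-0.0042,0.2207,0,0,0,-0.0037,-0.0042,0.2207,0,0,0])

```text
t: 2.95
tool_pos: [0.4324, 0.0482, 0.1184]
tool_rot: [-0.0, 3.14, 0.003]
contact_force: [1.0, -0.8, 0.9]
opening: 0.03
grip_force: 0.0
```

>>> apply_moves(rows=[0,0,0,0,0,0,0,0,0,0,0,0,0,0,0,0,0,0,0,0,0,0,0,0,0,0,0,0,0,0,0,0,0,0,0,0,0,0,0,0,0,0,0,0,0,0,0,0,0,0,0,0,0,0,0,0,0,0,0], grip=0, grip_force=40)

```text
validation failed for argument at $.ro...
```

>>> apply_moves(rows=[0,0,0,0,0,0,0,0,0,0,0,0,0,0,0,0,0,0,0,0,0,0,0,0,0,0,0,0,0,0,0,0,0,0,0,0,0,0,0,0,0,0,0,0,0,0,0,0], grip=0, grip_force=40)

```text
t: 3.75
tool_pos: [0.4326, 0.0482, 0.1189]
tool_rot: [0.0, 3.139, 0.003]
contact_force: [-1.0, 0.3, 4.7]
opening: 0.0039
grip_force: 37.8
```

>>> apply_moves(rows=[0,0,-0.01,0,0,0,0,0,-0.02,0,0,0,0,0,-0.035,0,0,0,0,0,-0.05,0,0,0,0,0,-0.07,0,0,0,0,0,-0.1,0,0,0,0,0,-0.13,0,0,0,0,0,-0.13,0,0,0])

```text
t: 4.55
tool_pos: [0.4338, 0.048, 0.1996]
tool_rot: [0.0, 3.134, 0.002]
contact_force: [-0.2, -0.3, -0.7]
opening: 0.0029
grip_force: 37.4
```

```bash
python3 - <<'E'
from h import *
ims=[]
p,d=ctrl.get_image("scene");a=p[120:320,200:500]
w,_=ctrl.get_image("wrist");
cv2.imwrite("pics/l1.png",np.hstack([cv2.resize(a,(480,320)),cv2.resize(w,(320,240)).copy() if 0 else cv2.resize(w,(320,320))]))
print(ctrl.get_obs()["opening"],ctrl.get_obs()["contact_force"])
E
```

```text
0.0033434123029959335 [-0.29948431  0.95249995 -1.4294264 ]
```

View pics/l1.png

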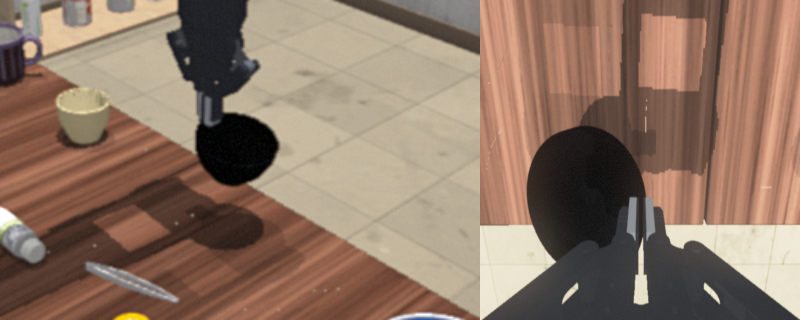

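The bowl is off the table and held at its rim, at wrist pixel (580,195) in the composite. I'll measure its centre relative to the tool and its tilt.

```bash
cat >> h.py <<'E'
def wcloud():
    o=ctrl.get_obs();p,d=ctrl.get_image("wrist");m=ctrl.camera_model("wrist");T=m["tool_from_camera"];K=m["mtx"]
    v,u=np.nonzero(d>0)
    pc=np.c_[(u-K[0,2])/K[0,0],(v-K[1,2])/K[1,1],np.ones(len(u))]*d[v,u][:,None]
    pt=pc@T[:3,:3].T+T[:3,3]
    return Ro.from_rotvec(o["tool_rot"]).apply(pt)+o["tool_pos"],pt,u,v,p,o
def rimfit(W,c,D,zlo,zhi):
    # highest points per azimuth bin near the expected rim circle
    a=np.arctan2(W[:,1]-c[1],W[:,0]-c[0]);r=np.hypot(W[:,0]-c[0],W[:,1]-c[1])
    s=(r<D/2+.012)&(r>D/2-.015)&(W[:,2]>zlo)&(W[:,2]<zhi);P=[]
    for k in range(36):
        b=s&(np.floor((a+np.pi)/(2*np.pi)*36)==k)
        if b.sum()>4:
            q=W[b];q=q[q[:,2]>=np.percentile(q[:,2],85)];P.append(q.mean(0))
    P=np.array(P);c0=P.mean(0);n=np.linalg.svd(P-c0)[2][2];n*=np.sign(n[2])
    print("rim n",len(P),"z",c0[2].round(4),"normal",n.round(3),"res",np.std((P-c0)@n).round(4),"circle",circ(P))
    return P,n
E
python3 - <<'E'
from h import *
W,pt,u,v,p,o=wcloud()
print(o["tool_pos"])
fing=(abs(pt[:,0])<.035)&(pt[:,1]>-.02)
W1=W[~fing];c=[.432,.003]
rimfit(W1,c,.096,.10,.16)
for n in("top","scene"):
    d=ctrl.get_image(n)[1];C,_,_=cloud(n,d)
    t=C-o["tool_pos"];C=C[~((t[:,1]>-.012))]
    rimfit(C,c,.096,.10,.16)
E
```

```text
[0.43218496 0.04806247 0.19643647]
rim n 21 z 0.1161 normal [ 0.037 -0.174  0.984] res 0.0012 circle (array([0.4338, 0.0047, 0.0463]), 0.0002)
rim n 15 z 0.1151 normal [-0.007 -0.227  0.974] res 0.0013 circle (array([0.4289, 0.0064, 0.0466]), 0.0005)
rim n 26 z 0.1189 normal [ 0.021 -0.253  0.967] res 0.005 circle (array([0.4309, 0.0046, 0.0465]), 0.003)
```

>>> apply_moves(rows=[0,0,-0.01,0.02,0,0,0,0,-0.02,0.04,0,0,0,0,-0.03,0.06,0,0,0,0,-0.04,0.08,0,0,0,0,-0.05,0.1,0,0,0,0,-0.06,0.12,0,0,0,0,-0.06,0.125,0,0,0,0,-0.06,0.125,0,0])

```text
t: 5.6
tool_pos: [0.4317, 0.0482, 0.2311]
tool_rot: [0.001, -3.126, 0.304]
contact_force: [-0.0, -0.4, 0.4]
opening: 0.0029
grip_force: 37.4
```

```bash
cat >> h.py <<'E'
def held(c,D,zlo,zhi,cams=("wrist","top","scene"),side=1):
    for n in cams:
        if n=="wrist":
            W,pt,u,v,p,o=wcloud()
        else:
            o=ctrl.get_obs();W,_,_=cloud(n,ctrl.get_image(n)[1]);pt=Ro.from_rotvec(o["tool_rot"]).inv().apply(W-o["tool_pos"])
        k=(pt[:,1]<-.022) if n!="scene" else (pt[:,1]<-.03)
        print(n,end=" ");rimfit(W[k],c,D,zlo,zhi)
    print(o["tool_pos"].round(4),Ro.from_rotvec(o["tool_rot"]).as_matrix()[:,2].round(3),o["opening"].round(4),o["contact_force"].round(1))
E
python3 -c "
from h import *
held([.431,-.009],.096,.13,.2)"
```

```text
wrist rim n 24 z 0.1579 normal [0.232 0.262 0.937] res 0.0048 circle (array([ 0.4307, -0.0123,  0.0436]), 0.0017)
top rim n 24 z 0.1653 normal [ 0.018 -0.014  1.   ] res 0.0007 circle (array([ 0.4288, -0.0083,  0.0466]), 0.0003)
scene rim n 22 z 0.1655 normal [ 0.004 -0.005  1.   ] res 0.0009 circle (array([ 0.431 , -0.0095,  0.047 ]), 0.0004)Traceback (most recent call last):
  File "<string>", line 3, in <module>
    held([.431,-.009],.096,.13,.2)
    ~~~~^^^^^^^^^^^^^^^^^^^^^^^^^^
  File "h.py", line 46, in held
    print(o["tool_pos"].round(4),Ro.from_rotvec(o["tool_rot"]).as_matrix()[:,2].round(3),o["opening"].round(4),o["contact_force"].round(1))
                                                                                         ^^^^^^^^^^^^^^^^^^
AttributeError: 'float' object has no attribute 'round'
```

```bash
python3 - <<'E'
from h import *
o=ctrl.get_obs();q=Ro.from_rotvec(o["tool_rot"]);p=o["tool_pos"];print(p,q.as_matrix().round(3))
go(p+[-.067,-.319,-.0],q)
go(p+[-.067,-.319,-.045],q)
E
```

```text
[0.43164863 0.0478872  0.23117786] [[-1.     0.    -0.   ]
 [ 0.     0.981 -0.193]
 [ 0.    -0.193 -0.981]]
shift [ 0.1115 -0.5217  0.1027] turn [0. 0. 0.]
shift [ 0.1115 -0.5072  0.1763] turn [0. 0. 0.]
```

>>> apply_moves(rows=[0.0011,-0.0052,0.001,0,0,0,0.0045,-0.0209,0.0041,0,0,0,0.0089,-0.0417,0.0082,0,0,0,0.0145,-0.0678,0.0134,0,0,0,0.0212,-0.0991,0.0195,0,0,0,0.029,-0.1356,0.0267,0,0,0,0.0379,-0.1774,0.0349,0,0,0,0.0468,-0.2191,0.0431,0,0,0,0.0558,-0.2609,0.0514,0,0,0,0.0647,-0.3026,0.0596,0,0,0,0.0736,-0.3443,0.0678,0,0,0,0.0825,-0.3861,0.076,0,0,0,0.0903,-0.4226,0.0832,0,0,0,0.097,-0.4539,0.0893,0,0,0,0.1026,-0.48,0.0945,0,0,0,0.107,-0.5008,0.0986,0,0,0,0.1098,-0.5139,0.1012,0,0,0,0.1115,-0.5217,0.1027,0,0,0,0.1115,-0.5217,0.1027,0,0,0,0.1115,-0.5217,0.1027,0,0,0])

```text
t: 7.75
tool_pos: [0.3651, -0.2707, 0.2319]
tool_rot: [-0.0, 3.126, -0.305]
contact_force: [0.4, 1.2, -0.0]
opening: 0.0027
grip_force: 37.4
```

```bash
sed -i 's/o\["opening"\].round(4)/round(float(o["opening"]),4)/' h.py; python3 - <<'E'
from h import *
held([.3635,-.328],.096,.13,.2,("top","scene"))
o=ctrl.get_obs();q=Ro.from_rotvec(o["tool_rot"]);p=o["tool_pos"];
go(p+[0,0,-.1],q)
E
```

```text
top rim n 3 z 0.151 normal [0.936 0.353 0.021] res 0.0 circle (array([ 0.2162, -0.3616,  0.1145]), 0.0)
scene rim n 22 z 0.1663 normal [0.013 0.017 1.   ] res 0.0006 circle (array([ 0.3652, -0.3278,  0.0468]), 0.0002)
[ 0.3652 -0.2706  0.2319] [ 0.001 -0.193 -0.981] 0.0034 [-0.9 -0.7 -0.4]
shift [0.0002 0.0322 0.1635] turn [0. 0. 0.]
```

>>> apply_moves(rows=[0.0027,0.0006,0.0034,0,0,0,0.0027,0.0022,0.0118,0,0,0,0.0027,0.0044,0.0236,0,0,0,0.0027,0.0072,0.0387,0,0,0,0.0027,0.0104,0.0556,0,0,0,0.0027,0.0138,0.0741,0,0,0,0.0027,0.0173,0.0926,0,0,0,0.0027,0.0207,0.1111,0,0,0,0.0027,0.0239,0.128,0,0,0,0.0027,0.0267,0.1431,0,0,0,0.0027,0.0289,0.1549,0,0,0,0.0027,0.0301,0.1617,0,0,0,0.0027,0.0311,0.1667,0,0,0,0.0027,0.0314,0.1684,0,0,0,0.0027,0.0314,0.1684,0,0,0])

```text
t: 9.35
tool_pos: [0.3637, -0.2722, 0.1294]
tool_rot: [0.0, 3.125, -0.306]
contact_force: [0.4, 0.7, -1.1]
opening: 0.0031
grip_force: 37.3
```

```bash
python3 - <<'E'
from h import *
held([.3635,-.328],.096,.055,.09,("scene",))
o=ctrl.get_obs();q=Ro.from_rotvec(o["tool_rot"]);p=o["tool_pos"];
go(p+[0,0,-.01],q)
p,_=ctrl.get_image("scene");cv2.imwrite("pics/pl1.png",cv2.resize(p[280:440,380:600],None,fx=3,fy=3))
E
```

```text
scene rim n 22 z 0.0649 normal [0.005 0.001 1.   ] res 0.0004 circle (array([ 0.3635, -0.3293,  0.0471]), 0.0004)
[ 0.3637 -0.2722  0.1294] [ 0.001 -0.194 -0.981] 0.0031 [ 0.4  0.7 -1.1]
shift [0.     0.0032 0.0164] turn [0. 0. 0.]
```

View pics/pl1.png

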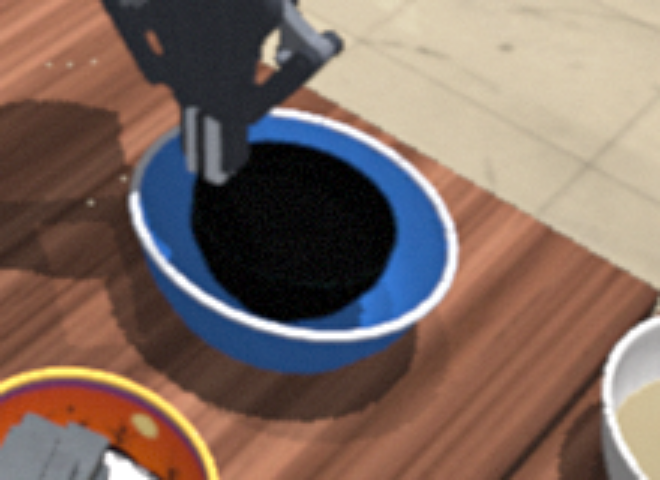

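The picture shows the black bowl level inside the blue one, centred at about (295,230) in the crop. There are about 8 mm left to the floor.

>>> apply_moves(rows=[0,0.0006,0.0033,0,0,0,0,0.0012,0.0066,0,0,0,0,0.0019,0.0098,0,0,0,0,0.0022,0.0115,0,0,0,0,0.0022,0.0115,0,0,0])

```text
t: 9.95
tool_pos: [0.3635, -0.2721, 0.1221]
tool_rot: [0.0, 3.126, -0.305]
contact_force: [0.3, -1.2, -1.7]
opening: 0.0032
grip_force: 37.4
```

>>> apply_moves(rows=[0,0.0001,0.0008,0,0,0,0,0.0003,0.0016,0,0,0,0,0.0003,0.0016,0,0,0])

```text
t: 10.25
tool_pos: [0.3638, -0.2722, 0.1218]
tool_rot: [0.0, 3.125, -0.305]
contact_force: [-1.2, 2.6, 4.3]
opening: 0.0031
grip_force: 38.8
```

>>> apply_moves(rows=[0,0,0,0,0,0,0,0,0,0,0,0,0,0,0,0,0,0,0,0,0,0,0,0], grip=0.14)

```text
t: 10.65
tool_pos: [0.3635, -0.2721, 0.121]
tool_rot: [0.0, 3.126, -0.305]
contact_force: [0.0, -0.7, 0.1]
opening: 0.0119
grip_force: 0.0
```

>>> apply_moves(rows=[0,0,-0.005,0,0,0,0,0,-0.015,0,0,0,0,0,-0.03,0,0,0,0,0,-0.06,0,0,0,0,0,-0.1,0,0,0,0,0,-0.15,0,0,0,0,0,-0.2,0,0,0,0,0,-0.2,0,0,0])

```text
t: 11.45
tool_pos: [0.3653, -0.2499, 0.2453]
tool_rot: [0.0, 3.117, -0.315]
contact_force: [0.7, -0.9, 0.3]
opening: 0.0119
grip_force: 0.0
```

```bash
python3 - <<'E'
from h import *
held([.3635,-.328],.096,.05,.07,("scene","top"))
d=ctrl.get_image("top")[1];C,_,_=cloud("top",d);rimfit(C,[.3625,-.327],.15,.05,.07)
d=ctrl.get_image("scene")[1];C,_,_=cloud("scene",d);rimfit(C,[.3625,-.327],.15,.05,.07)
go([.4315,.2937-.034,.25]);o=ctrl.get_obs();print(o["tool_pos"],o["tool_rot"],o["q"])
E
```

```text
scene rim n 20 z 0.0578 normal [0.001 0.008 1.   ] res 0.0003 circle (array([ 0.3633, -0.33  ,  0.047 ]), 0.0003)
top h.py:35: RuntimeWarning: Mean of empty slice.
  P=np.array(P);c0=P.mean(0);n=np.linalg.svd(P-c0)[2][2];n*=np.sign(n[2])
  ret = ret.dtype.type(ret / rcount)
Traceback (most recent call last):
  File "h.py", line 45, in held
    print(n,end=" ");rimfit(W[k],c,D,zlo,zhi)
                     ~~~~~~^^^^^^^^^^^^^^^^^^
  File "h.py", line 35, in rimfit
    P=np.array(P);c0=P.mean(0);n=np.linalg.svd(P-c0)[2][2];n*=np.sign(n[2])
                                 ~~~~~~~~~~~~~^^^^^^
numpy.linalg.LinAlgError: 1-dimensional array given. Array must be at least two-dimensional
```

The black bowl is seated level and concentric in the blue one, rim at z≈0.058 m. Next is the cup.

```bash
python3 - <<'E'
from h import *
go([.432,.3273,.24]);o=ctrl.get_obs();print(o["tool_pos"],o["q"].round(2))
E
```

```text
shift [-0.1139  0.9423 -0.1864] turn [-0.1251  0.0021  0.    ]
[ 0.36385519 -0.24903931  0.24051913] [-0.7  -0.43  2.14 -0.15  1.3  -2.24]
```

>>> apply_moves(rows=[-0.006,0.04,-0.008,-0.03,0.0,0,-0.014,0.11,-0.022,-0.06,0.0,0,-0.0228,0.1885,-0.0373,-0.1,0.001,0,-0.0319,0.2638,-0.0522,-0.1251,0.0021,0,-0.041,0.3392,-0.0671,-0.1251,0.0021,0,-0.0501,0.4146,-0.082,-0.1251,0.0021,0,-0.0592,0.49,-0.0969,-0.1251,0.0021,0,-0.0683,0.5654,-0.1118,-0.1251,0.0021,0,-0.0775,0.6408,-0.1268,-0.1251,0.0021,0,-0.0866,0.7161,-0.1417,-0.1251,0.0021,0,-0.0957,0.7915,-0.1566,-0.1251,0.0021,0,-0.104,0.86,-0.17,-0.1251,0.0021,0,-0.11,0.91,-0.18,-0.1251,0.0021,0,-0.1139,0.9423,-0.1864,-0.1251,0.0021,0,-0.1139,0.9423,-0.1864,-0.1251,0.0021,0,-0.1139,0.9423,-0.1864,-0.1251,0.0021,0,-0.1139,0.9423,-0.1864,-0.1251,0.0021,0,-0.1139,0.9423,-0.1864,-0.1251,0.0021,0], grip=0.35)

```text
t: 13.35
tool_pos: [0.4318, 0.3264, 0.2391]
tool_rot: [-0.003, -3.139, -0.002]
contact_force: [0.6, -0.2, 0.3]
opening: 0.0302
grip_force: 0.0
```

```bash
python3 - <<'E'
from h import *
W,pt,u,v,p,o=wcloud();print(o["tool_pos"],o["tool_rot"])
rimfit(W,[.432,.2933],.072,.045,.07)
for n in("top","scene"):
    C,_,_=cloud(n,ctrl.get_image(n)[1])
    try: rimfit(C,[.432,.2933],.072,.045,.07)
    except Exception: print(n,"occluded")
go([.432,.3273,.1205])
E
```

```text
[0.43176382 0.32637495 0.23905108] [-2.68196784e-03 -3.13882660e+00 -2.30686246e-03]
rim n 36 z 0.0555 normal [ 0.004 -0.002  1.   ] res 0.0001 circle (array([0.4357, 0.2935, 0.0348]), 0.0001)
rim n 25 z 0.0578 normal [ 0.019 -0.003  1.   ] res 0.0019 circle (array([0.4311, 0.2943, 0.0349]), 0.0008)
rim n 30 z 0.0568 normal [-0.002 -0.001  1.   ] res 0.0007 circle (array([0.4329, 0.2925, 0.0348]), 0.001)
shift [-0.0006  0.0005  0.1983] turn [ 0.0012 -0.0014 -0.0009]
```

>>> apply_moves(rows=[-0.003,0.0005,0.02,0,0,0,-0.003,0.0005,0.06,0,0,0,-0.003,0.0005,0.1,0,0,0,-0.003,0.0005,0.135,0,0,0,-0.003,0.0005,0.16,0,0,0,-0.003,0.0005,0.18,0,0,0,-0.003,0.0005,0.192,0,0,0,-0.003,0.0005,0.198,0,0,0,-0.003,0.0005,0.198,0,0,0,-0.003,0.0005,0.198,0,0,0])

```text
t: 14.5
tool_pos: [0.4339, 0.3282, 0.1215]
tool_rot: [-0.001, -3.141, -0.004]
contact_force: [0.3, 0.3, -0.2]
opening: 0.0298
grip_force: 0.0
```

>>> apply_moves(rows=[0,0,0,0,0,0,0,0,0,0,0,0,0,0,0,0,0,0,0,0,0,0,0,0,0,0,0,0,0,0,0,0,0,0,0,0,0,0,0,0,0,0,0,0,0,0,0,0], grip=0, grip_force=40)

```text
t: 15.3
tool_pos: [0.4338, 0.3283, 0.1213]
tool_rot: [-0.001, -3.14, -0.005]
contact_force: [-0.5, 1.1, 5.1]
opening: 0.0027
grip_force: 37.3
```

>>> apply_moves(rows=[0,0,-0.005,0,0,0,0,0,-0.012,0,0,0,0,0,-0.022,0,0,0,0,0,-0.04,0,0,0,0,0,-0.06,0,0,0,0,0,-0.085,0,0,0,0,0,-0.11,0,0,0,0,0,-0.135,0,0,0,0,0,-0.15,0,0,0,0,0,-0.16,0,0,0,0,0,-0.16,0,0,0])

```text
t: 16.4
tool_pos: [0.4339, 0.3279, 0.2177]
tool_rot: [-0.001, -3.141, -0.004]
contact_force: [0.2, 0.4, -1.2]
opening: 0.0025
grip_force: 36.7
```

```bash
python3 - <<'E'
from h import *
W,pt,u,v,p,o=wcloud();print(o["tool_pos"],o["tool_rot"],o["opening"])
cv2.imwrite("pics/cup.png",np.hstack([p[:,:400],cv2.resize(ctrl.get_image("scene")[0][60:300,180:380],(400,480))]))
for n in("scene","top","wrist"):
    try: held([.432,.2933],.072,.135,.18,(n,))
    except Exception: print(n,"occluded")
E
```

```text
[0.43391664 0.32794411 0.21770004] [-5.77194420e-04 -3.14078089e+00 -4.23826287e-03] 0.002539503041181884
scene rim n 17 z 0.1499 normal [0.011 0.019 1.   ] res 0.0012 circle (array([0.4326, 0.2955, 0.0353]), 0.0009)
[0.4333 0.3276 0.2161] [-0.003  0.001 -1.   ] 0.0026 [-0.5 -0.2 -0.9]
top rim n 16 z 0.1505 normal [-0.015 -0.07   0.997] res 0.0012 circle (array([0.4298, 0.2957, 0.0345]), 0.0004)
[0.4332 0.3275 0.2157] [-0.004  0.001 -1.   ] 0.0027 [ 1.   0.6 -2.2]
wrist rim n 18 z 0.1482 normal [0.054 0.045 0.998] res 0.0009 circle (array([0.4338, 0.2948, 0.0345]), 0.0002)
[0.4331 0.3275 0.2155] [-0.004  0.001 -1.   ] 0.0024 [-0.5 -0.5 -1.2]
```

View pics/cup.png

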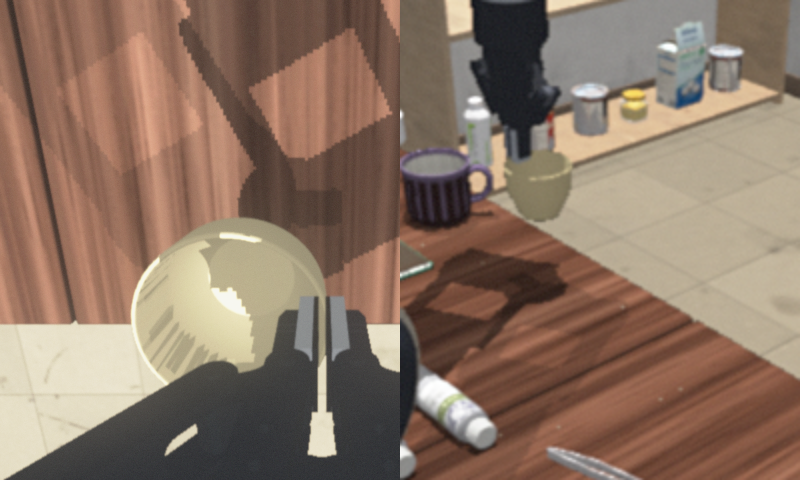

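The cup is held upright: rim at z≈0.150 m, fingers gripping its wall at about (322,330) in the left crop. I'll carry it over in two calls.

```bash
python3 - <<'E'
from h import *
o=ctrl.get_obs();q=Ro.from_rotvec(o["tool_rot"]);p=o["tool_pos"];print(p)
go(p+[-.035,-.3128,.015],q);go(p+[-.0693,-.58,.015],q)
E
```

```text
[0.43314542 0.32751323 0.21555096]
shift [ 0.0582 -0.5213 -0.0253] turn [0. 0. 0.]
shift [ 0.1152 -0.9667 -0.0255] turn [0. 0. 0.]
```

>>> apply_moves(rows=[0.0012,-0.0097,-0.004,0,0,0,0.0035,-0.029,-0.008,0,0,0,0.0069,-0.058,-0.012,0,0,0,0.0115,-0.0967,-0.016,0,0,0,0.0173,-0.145,-0.02,0,0,0,0.0242,-0.203,-0.0255,0,0,0,0.0323,-0.2707,-0.0255,0,0,0,0.0403,-0.3383,-0.0255,0,0,0,0.0484,-0.406,-0.0255,0,0,0,0.0564,-0.4737,-0.0255,0,0,0,0.0645,-0.5414,-0.0255,0,0,0,0.0726,-0.609,-0.0255,0,0,0,0.0806,-0.6767,-0.0255,0,0,0,0.0887,-0.7444,-0.0255,0,0,0,0.0956,-0.8024,-0.0255,0,0,0,0.1025,-0.8604,-0.0255,0,0,0,0.1083,-0.9087,-0.0255,0,0,0,0.1117,-0.9377,-0.0255,0,0,0,0.114,-0.957,-0.0255,0,0,0,0.1152,-0.9667,-0.0255,0,0,0])

```text
t: 18.65
tool_pos: [0.3637, -0.2531, 0.231]
tool_rot: [-0.003, -3.139, -0.003]
contact_force: [-0.1, -0.3, -1.3]
opening: 0.0029
grip_force: 36.7
```

>>> apply_moves(rows=[0,-0.01,0,0,0,0,0,-0.03,0,0,0,0,0,-0.05,0,0,0,0,0,-0.067,0,0,0,0,0,-0.075,0,0,0,0,0,-0.0758,0,0,0,0,0,-0.0758,0,0,0,0,0,-0.0758,0,0,0,0])

```text
t: 19.45
tool_pos: [0.3642, -0.2975, 0.2307]
tool_rot: [-0.0, -3.139, -0.003]
contact_force: [0.4, 0.1, -1.3]
opening: 0.0024
grip_force: 36.7
```

```bash
python3 - <<'E'
from h import *
held([.3633,-.33],.072,.14,.19,("scene",))
held([.3633,-.33],.072,.14,.19,("wrist",))
o=ctrl.get_obs();q=Ro.from_rotvec(o["tool_rot"]);p=o["tool_pos"];go(p+[0,0,-.06],q)
E
```

```text
scene rim n 20 z 0.1643 normal [-0.012  0.022  1.   ] res 0.0005 circle (array([ 0.3637, -0.3296,  0.0346]), 0.0004)
[ 0.3642 -0.2975  0.2307] [-0.002  0.002 -1.   ] 0.0024 [ 0.4  0.1 -1.3]
wrist rim n 20 z 0.1599 normal [0.239 0.291 0.927] res 0.0032 circle (array([ 0.3647, -0.3305,  0.034 ]), 0.0003)
[ 0.3643 -0.2974  0.2308] [-0.002  0.002 -1.   ] 0.0026 [-0.8 -0.4 -1.3]
shift [-0.0002 -0.0002  0.1   ] turn [0. 0. 0.]
```

>>> apply_moves(rows=[0.0005,-0.0005,0.003,0,0,0,0.0005,-0.0005,0.01,0,0,0,0.0005,-0.0005,0.02,0,0,0,0.0005,-0.0005,0.033,0,0,0,0.0005,-0.0005,0.048,0,0,0,0.0005,-0.0005,0.064,0,0,0,0.0005,-0.0005,0.08,0,0,0,0.0005,-0.0005,0.096,0,0,0,0.0005,-0.0005,0.11,0,0,0,0.0005,-0.0005,0.122,0,0,0,0.0005,-0.0005,0.132,0,0,0,0.0005,-0.0005,0.139,0,0,0,0.0005,-0.0005,0.1433,0,0,0,0.0005,-0.0005,0.1433,0,0,0,0.0005,-0.0005,0.1433,0,0,0])

```text
t: 21.05
tool_pos: [0.3639, -0.2981, 0.1452]
tool_rot: [-0.001, -3.14, -0.002]
contact_force: [0.5, -1.0, -0.9]
opening: 0.0027
grip_force: 36.7
```

```bash
python3 - <<'E'
from h import *
held([.3633,-.33],.072,.068,.1,("scene",))
E
```

```text
scene rim n 20 z 0.0794 normal [-0.005  0.005  1.   ] res 0.0005 circle (array([ 0.3629, -0.3298,  0.0349]), 0.0005)
[ 0.3639 -0.2981  0.1452] [-0.002  0.001 -1.   ] 0.0027 [ 0.5 -1.  -0.9]
```

>>> apply_moves(rows=[0,0,0.003,0,0,0,0,0,0.006,0,0,0,0,0,0.009,0,0,0,0,0,0.011,0,0,0,0,0,0.011,0,0,0])

```text
t: 21.6
tool_pos: [0.3637, -0.2978, 0.138]
tool_rot: [-0.001, -3.139, -0.003]
contact_force: [-0.0, 0.1, -0.8]
opening: 0.0026
grip_force: 36.8
```

>>> apply_moves(rows=[0,0,0.001,0,0,0,0,0,0.002,0,0,0,0,0,0.002,0,0,0])

```text
t: 21.9
tool_pos: [0.3638, -0.2979, 0.1371]
tool_rot: [-0.001, -3.139, -0.003]
contact_force: [0.4, 0.5, -0.8]
opening: 0.0025
grip_force: 36.8
```

>>> apply_moves(rows=[0,0,0.001,0,0,0,0,0,0.0017,0,0,0,0,0,0.0017,0,0,0])

```text
t: 22.2
tool_pos: [0.3639, -0.2978, 0.1364]
tool_rot: [-0.001, -3.14, -0.004]
contact_force: [0.1, 2.1, 3.0]
opening: 0.0025
grip_force: 37.5
```

Contact is felt at the predicted height. One more small step to seat it, then release.

>>> apply_moves(rows=[0,0,0.001,0,0,0,0,0,0.001,0,0,0])

```text
t: 22.4
tool_pos: [0.3639, -0.2976, 0.1359]
tool_rot: [-0.001, -3.139, -0.005]
contact_force: [-0.5, 3.9, 4.6]
opening: 0.0025
grip_force: 38.1
```

```bash
python3 - <<'E'
from h import *
held([.3633,-.33],.072,.062,.09,("scene",))
E
```

```text
scene rim n 20 z 0.0717 normal [-0.008  0.027  1.   ] res 0.0004 circle (array([ 0.3631, -0.3299,  0.0346]), 0.0006)
[ 0.3639 -0.2976  0.1359] [-0.002  0.003 -1.   ] 0.0025 [-0.5  3.9  4.6]
```

>>> apply_moves(rows=[0,0,0,0,0,0,0,0,0,0,0,0,0,0,0,0,0,0,0,0,0,0,0,0], grip=0.16)

```text
t: 22.85
tool_pos: [0.3636, -0.2979, 0.1353]
tool_rot: [-0.001, -3.139, -0.003]
contact_force: [-0.7, -0.1, 0.1]
opening: 0.0134
grip_force: 0.0
```

>>> apply_moves(rows=[0,0,-0.005,0,0,0,0,0,-0.015,0,0,0,0,0,-0.035,0,0,0,0,0,-0.07,0,0,0,0,0,-0.12,0,0,0,0,0,-0.17,0,0,0,0,0.1,-0.2,0,0,0,0,0.18,-0.2,0,0,0,0,0.25,-0.2,0,0,0,0,0.3,-0.2,0,0,0,0,0.3,-0.2,0,0,0])

```text
t: 23.95
tool_pos: [0.3641, -0.1153, 0.257]
tool_rot: [-0.007, 3.141, 0.002]
contact_force: [0.2, 0.5, -0.8]
opening: 0.0139
grip_force: 0.0
```

```bash
python3 - <<'E'
from h import *
ps=[]
for n in("scene","top"):
    p,d=ctrl.get_image(n);C,_,_=cloud(n,d)
    ps.append(cv2.resize(p[280:440,390:590] if n=="scene" else p[190:330,390:565],(400,320)))
    for D,a,b in((.072,.062,.09),(.096,.05,.063),(.15,.05,.066)):
        try: print(n,D,end=" ");rimfit(C,[.363,-.329],D,a,b)
        except Exception: print("occl")
cv2.imwrite("pics/end.png",np.hstack(ps))
E
```

```text
scene 0.072 rim n 36 z 0.0716 normal [0.001 0.02  1.   ] res 0.0005 circle (array([ 0.3633, -0.3292,  0.035 ]), 0.0005)
scene 0.096 rim n 36 z 0.061 normal [-0.011 -0.005  1.   ] res 0.0009 circle (array([ 0.363 , -0.3297,  0.0351]), 0.0027)
scene 0.15 rim n 36 z 0.0612 normal [0.002 0.003 1.   ] res 0.0003 circle (array([ 0.364 , -0.3287,  0.0736]), 0.0004)
top 0.072 rim n 16 z 0.0714 normal [-0.016 -0.001  1.   ] res 0.0013 circle (array([ 0.3606, -0.3273,  0.0346]), 0.0007)
top 0.096 rim n 30 z 0.0589 normal [ 0.012 -0.     1.   ] res 0.002 circle (array([ 0.3658, -0.3284,  0.0423]), 0.0051)
top 0.15 rim n 29 z 0.0609 normal [ 0.    -0.003  1.   ] res 0.0008 circle (array([ 0.3615, -0.3264,  0.0734]), 0.0006)
```

View pics/end.png

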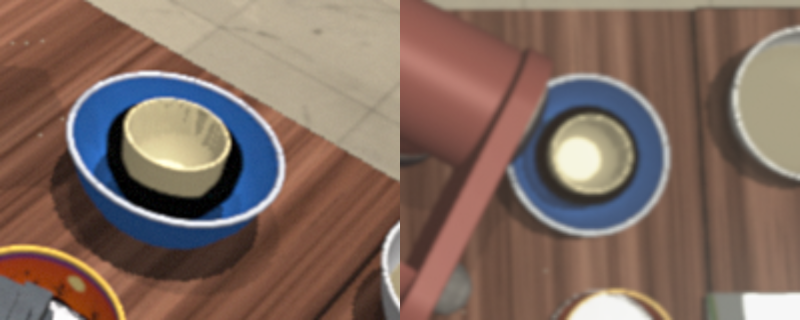

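The picture shows all three vessels nested, upright and concentric around (177,150) in the scene crop. The blue bowl has not moved and the gripper is clear.

```bash
python3 -c "
from station import ctrl
print(ctrl.finish_job())"
```

```text
the job is handed in; nothing more can be done
None
```

The job is handed in: the black bowl sits in the blue bowl and the tea cup in the black bowl, all upright and concentric to about 2 mm, with the blue bowl where it stood and about 24 s used.

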